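# Show the technician the pot left open, and its lid

### The arm

A 6-joint arm with a two-finger parallel gripper is mounted at the origin on the work surface. World frame = base frame: x ahead of the robot, y to its left, z up, the work surface at z = 0. Lengths are in mm, angles in rad, forces in N, time in s.
With the tool pointing down it reaches from about 275 to 775 mm from the base axis. Payload 14.6 kg.
Tool frame: the origin (TCP) lies midway between the tips of the shut fingers; the grasp point (between the pads) lies 19 mm behind it (grip_point_offset is the distance from the TCP to the grasp point, in mm); z points along the fingers, y is the direction in which the jaws open and shut (so a half turn about z gives the same grasp; the last joint's range is limited). The gripper opens to 85 mm and grips with 20 to 120 N. Pads are 22 mm wide; open, the fingers measure 114 mm over their backs; the gripper's body (76 mm by 85 mm) begins 54 mm behind the grasp point. The pads swing forward as they close: fully open they stand 13 mm farther back than shut.
Start: joints at [1.044, 0.263, -0.048, 1.259, 0, 1.415], TCP at [190.733, 489.131, 203.878] pointing down, gripper open.
Joint ranges: [-2.65, 2.65], [-0.89, 1.7], [-1.18, 1.37], [-2.13, 2.11], [-1.35, 1.29], [-3.14, 3.14]. Speed limits (rad/s): [1.89, 1.89, 2.57, 2.79, 3.14, 3.14].

### API

Orientations are given as a rotation vector (axis times angle).
In Python, from station import * gives the robot as it stands.
- The arm moves only by the shell command python3 -m jog 'ROWS' [FORCE]. ROWS is JSON, a list of rows, each an object with "rot": the turn, a rotation vector about the tool's x, y, z in degrees, a list of three; "slide": the shift along the tool's x, y, z in cm, a list of three; "hand": the opening, from 0 (shut) to 1 (fully open). In form: [{"rot": [wx, wy, wz], "slide": [dx, dy, dz], "hand": hand}, ...]. A call has 1 to 5 rows; each row shifts and turns the commanded pose from where the row before left it, along the tool's axes as they then stand; what a row does not reach is not made up. A row lasts 1/10 s, in which the tool goes at most 50 mm and 8.59 degrees, less where a joint would pass 70% of its speed; a pose out of reach is approached as far as the arm can. A call is refused whole if a number of a shift passes 5 or a number of a turn 8.59, either way. A call with a gripper value outside its range is refused whole. The fingers move at their own pace and stop on an object; FORCE is the grip in N (left out, the last holds). Time passes only in rows, so rows that do not move let the fingers close. It gives the time, the measured TCP pose, the force and the opening at its end, in the units of the state.
- get_state(): the state, without advancing time (a new reading comes with each control period).
- capture(name): name is "scene" or "side" or "wrist"; returns a dict with "pixels" (384x512x3 uint8, red, green, blue), "intrinsics" (3x3 intrinsics, pixels), "D" ([k1, k2, p1, p2, k3] as OpenCV has them; the pictures are not rectified), "T" (4x4, takes a point from camera to world coordinates). Camera axes: x right, y up, looking along -z (the intrinsics and any distortion apply to the point x, -y, -z); pixel columns grow to the right and rows downward; lengths in mm; the calibration is good to about 2 mm. A picture is of the moment at which its call begins. There is no depth.
- finish_job(): hands the job in, once; it reports no verdict.
The state is a dict: "clock": time; "joint_pos": joint angles; "qd": joint speeds; "joint_torque": joint torques, N m; "position": TCP position; "eef_rot": TCP orientation; "ft_force": force on the tool from outside, world axes, zero at the start; "torque": the same for the moment, N m; "opening": opening from 0.0 (shut) to 1.0 (fully open).
Only numpy, scipy, OpenCV 4.12 (cv2) and the standard library are available. Lean on these libraries where they do the work, as an engineer would, in place of code of your own. Each camera call takes 0.05 s, during which the arm holds its last target. There are 200 camera calls.

### The job

One of the four sample pots in the steel tray has been left without its lid. Show the technician: point down at the open pot with the fingertips about 3 cm above the middle of its mouth and stay there for two seconds, then point in the same way at its lid, which lies on the bench, for two seconds, and finally raise the fingertips to at least 20 cm above the bench. Touch, move or lift nothing, and do not point at or pass low (within about 5 cm) over the closed pots, the dish or the dropper bottle.

Things in the scene. Friction and masses are not known exactly. Their poses are not given: they have to be found in the camera images.
- open_pot_mouth (a point): Centre of the mouth, at rim height, of the one open sample pot: a hollow round grey plastic pot, 43 mm across the rim, 38 mm at the foot, 55 mm tall, without a lid. It stands loose and upright in the tray, its rim 59 mm above the bench. z is up.
- lid_top (a point): Centre of the top face of the missing lid: a ribbed white plastic screw lid, 47 mm across and 13 mm high, lying loose on the bench, top up, on the robot's side of the tray (so this point is 13 mm above the bench). It is of the same kind as the lids on the closed pots. z is up.
- closed_pot1_top (a point): Centre of the top of a closed sample pot: the same grey pot with its ribbed white lid on, 47 mm across, 62 mm tall, standing loose in the tray, its top 66 mm above the bench. Leave alone.
- closed_pot2_top (a point): Centre of the top of a closed sample pot: the same grey pot with its ribbed white lid on, 47 mm across, 62 mm tall, standing loose in the tray, its top 66 mm above the bench. Leave alone.
- closed_pot3_top (a point): Centre of the top of a closed sample pot: the same grey pot with its ribbed white lid on, 47 mm across, 62 mm tall, standing loose in the tray, its top 66 mm above the bench. Leave alone.
- tray: Fixed shallow steel tray, 96 mm (its x) by 344 mm (its y), rim 14 mm high, floor 4 mm thick, origin at the centre of its underside on the bench. The four pots stand in a row along its y, about 80 mm apart, in any order.
- dish_top (a point): Centre of the top of a closed round flat white culture dish, 94 mm across, 15.5 mm high, loose on the bench on the robot's side of the tray. Leave alone.
- dropper_top (a point): Tip of a white dropper bottle, 40 mm across, 84 mm tall with its conical cap, loose on the bench on the robot's side of the tray. Leave alone.
- slide_box_top (a point): Centre of the top of a closed black slide box, 175 mm (its x) by 85 mm by 35.5 mm high, loose on the bench to the left of the tray. Leave alone.

How it is judged:
By the outcome, as a careful person would: the job done as asked, in the order asked, and still so for the second after the job is handed in, with the robot touching nothing.
It also fails if it takes over 38 s, if anything falls off the work surface, if the arm or the gripper's body presses on something with over 40 N, if the wrist force passes 120 N, or if a joint passes its speed limit or range.

## Working session

There is one attempt and no reset: what is moved stays moved. The work goes in short steps, Python scripts to look and compute and a shell command to move; the robot and the scene stay as the last step left them, time stands still between calls to the robot, and variables do not carry over. Pictures are saved under pics/ and viewed, about 8 in all and at most 12, crops included, and the job is handed in when it is done.

```bash
mkdir -p pics; cat > h.py <<'E'
from station import *
import numpy as np, cv2
from scipy.spatial.transform import Rotation as R
def save(n,f):
    c=capture(n); cv2.imwrite('pics/'+f,c["pixels"][:,:,::-1]); np.savez('pics/'+f[:-4],K=c["intrinsics"],D=c["D"],T=c["T"]); return c
def pos(f,u,v,z):
    c=np.load('pics/'+f+'.npz'); p=cv2.undistortPoints(np.array([[[u,v]]],float),c['K'],c['D'])[0,0]
    T=c['T']; d=T[:3,:3]@[p[0],-p[1],-1]; o=T[:3,3]; return (o+d*(z-o[2])/d[2]).round(1)
E
python3 - <<'E'
from h import *
s=get_state();print(s["clock"],s["position"],s["eef_rot"],R.from_rotvec(s["eef_rot"]).as_matrix().round(3))
a=save("scene","a.png");b=save("side","b.png")
cv2.imwrite('pics/a2.png',cv2.resize(cv2.imread('pics/a.png'),(800,600)))
cv2.imwrite('pics/b2.png',cv2.resize(cv2.imread('pics/b.png'),(800,600)))
E
```

```text
0.0 [190.56641428 488.8721506  203.42180435] [-5.80535541e-01 -3.08715600e+00  1.56200233e-03] [[-0.932  0.363 -0.001]
 [ 0.363  0.932 -0.001]
 [ 0.    -0.001 -1.   ]]
```

View pics/a2.png

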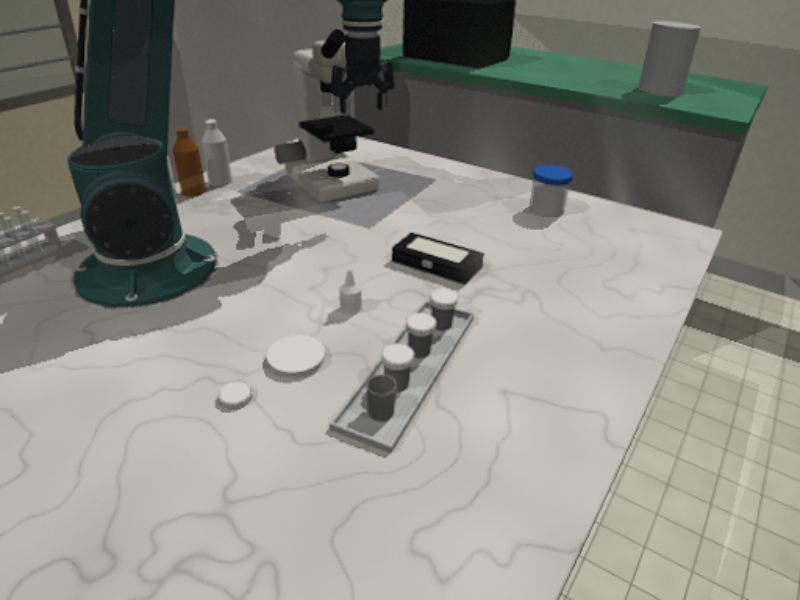

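View pics/b2.png

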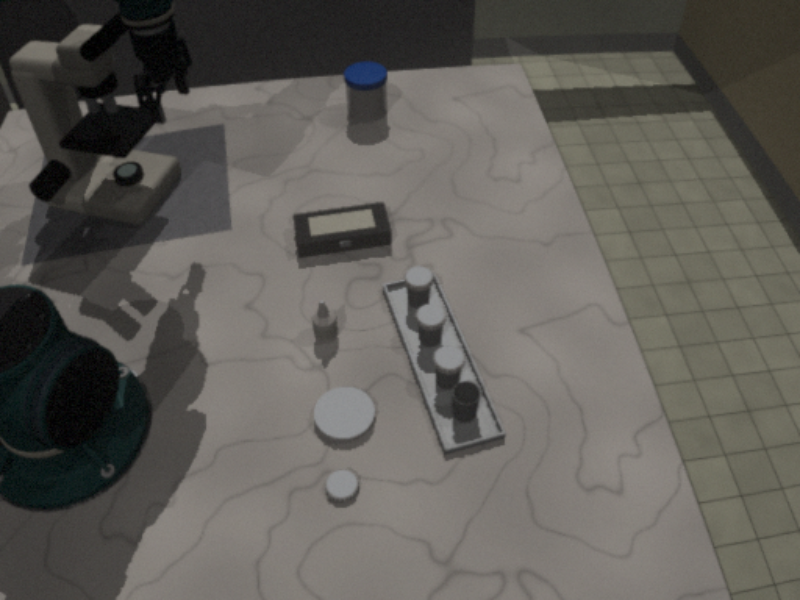

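The open pot is the nearest in the row: its mouth is at about (382,383) in the enlarged scene view and (466,391) in the side view. The lid top is at (235,392) and (342,482), and the dish and the dropper bottle lie beyond it.

```bash
python3 - <<'E'
from h import *
k=.64
for n,a,b,z in [("pot",(382,383),(466,391),59),("lid",(235,391),(342,481),13),("c1",(398,354),(449,354),66),("c2",(421,322),(431,314),66),("c3",(444,296),(419,274),66),("dish",(296,353),(345,412),15),("drop",(349,272),(322,305),84),("box",(438,249),(342,220),35)]:
    print(n,pos('a',a[0]*k,a[1]*k,z),pos('b',b[0]*k,b[1]*k,z))
ims=[cv2.resize(cv2.imread(f)[y-55:y+55,x-65:x+65],(400,338),interpolation=2) for f,x,y in [('pics/a.png',244,245),('pics/a.png',165,245),('pics/b.png',298,250),('pics/b.png',220,305)]]
cv2.imwrite('pics/c.png',cv2.resize(np.vstack([np.hstack(ims[:2]),np.hstack(ims[2:])]),(710,600)))
E
```

```text
pot [634.5 -37.8  59. ] [633.9 -37.6  59. ]
lid [ 439.8 -142.7   13. ] [ 439.5 -140.2   13. ]
c1 [620.9  20.1  66. ] [618.2  28.   66. ]
c2 [604.8 106.6  66. ] [601.7 110.2  66. ]
c3 [595.5 192.5  66. ] [593.8 199.2  66. ]
dish [452.9 -25.7  15. ] [451.5 -25.4  15. ]
drop [435.7 133.5  84. ] [429.6 134.5  84. ]
box [472.2 376.6  35. ] [472.3 382.1  35. ]
```

View pics/c.png

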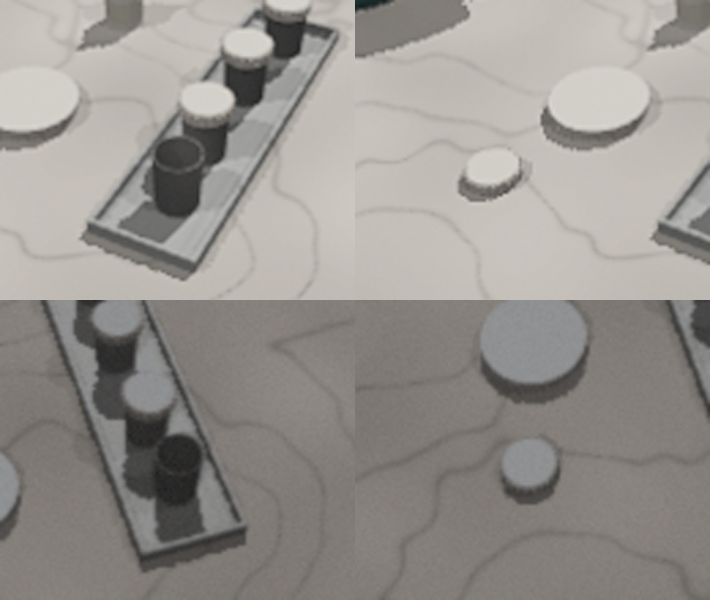

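```bash
python3 - <<'E'
from h import *
k=.64
for n,b in [("micro front base",(140,225)),("right base",(180,165)),("back/left",(70,200)),("mat corner",(232,225))]: print(n,pos('b',b[0]*k,b[1]*k,0))
s=get_state();M=R.from_rotvec(s["eef_rot"]).as_matrix();print((M.T@(np.array([634,-38,203])-s["position"])).round(1))
E
```

```text
micro front base [ 69.8 460.2  -0. ]
right base [132.9 641.4   0. ]
back/left [-97.2 562.1   0. ]
mat corner [256.8 434.1   0. ]
[-604.5 -329.8    0.7]
```

The microscope is behind the start pose, so the path to the pot leads away from it. I'll go straight at this height and shut the hand on the way.

```bash
python3 -m jog '[{"rot":[0,0,0],"slide":[-3,-1.65,0],"hand":0},{"rot":[0,0,0],"slide":[-3,-1.65,0],"hand":0},{"rot":[0,0,0],"slide":[-3,-1.65,0],"hand":0},{"rot":[0,0,0],"slide":[-3,-1.65,0],"hand":0},{"rot":[0,0,0],"slide":[-3,-1.65,0],"hand":0}]'
python3 -m jog '[{"rot":[0,0,0],"slide":[-3,-1.65,0],"hand":0},{"rot":[0,0,0],"slide":[-3,-1.65,0],"hand":0},{"rot":[0,0,0],"slide":[-3,-1.65,0],"hand":0},{"rot":[0,0,0],"slide":[-3,-1.65,0],"hand":0},{"rot":[0,0,0],"slide":[-3,-1.65,0],"hand":0}]'
```

```text
clock: 0.6
position: [301.0, 356.6, 203.7]
eef_rot: [-0.58, -3.087, 0.0]
ft_force: [-0.6, 0.2, 0.4]
opening: 0.144
clock: 1.1
position: [410.9, 225.1, 203.7]
eef_rot: [-0.581, -3.087, 0.0]
ft_force: [-0.1, 1.3, 0.5]
opening: 0.001
```

```bash
python3 -m jog '[{"rot":[0,0,0],"slide":[-3,-1.65,0],"hand":0},{"rot":[0,0,0],"slide":[-3,-1.65,0],"hand":0},{"rot":[0,0,0],"slide":[-3,-1.65,0],"hand":0},{"rot":[0,0,0],"slide":[-3,-1.65,0],"hand":0},{"rot":[0,0,0],"slide":[-3,-1.65,0],"hand":0}]'
python3 -m jog '[{"rot":[0,0,0],"slide":[-3,-1.65,0],"hand":0},{"rot":[0,0,0],"slide":[-3,-1.65,0],"hand":0},{"rot":[0,0,0],"slide":[-3,-1.65,0],"hand":0},{"rot":[0,0,0],"slide":[-3,-1.65,0],"hand":0},{"rot":[0,0,0],"slide":[-3,-1.65,0],"hand":0}]'
python3 -m jog '[{"rot":[0,0,0],"slide":[0,0,0],"hand":0},{"rot":[0,0,0],"slide":[0,0,0],"hand":0}]'
python3 - <<'E'
from h import *
save("wrist","w.png");save("side","s.png")
s=get_state();M=R.from_rotvec(s["eef_rot"]).as_matrix();print(s["position"],(M.T@(np.array([634,-38,89])-s["position"])).round(1))
cv2.imwrite('pics/w2.png',cv2.resize(cv2.imread('pics/w.png'),(800,600)))
E
```

```text
clock: 1.6
position: [520.7, 93.8, 203.7]
eef_rot: [-0.581, -3.087, 0.0]
ft_force: [-0.3, 0.6, -1.0]
opening: -0.001
clock: 2.1
position: [630.4, -37.5, 203.5]
eef_rot: [-0.581, -3.087, -0.0]
ft_force: [-0.9, 0.4, 1.0]
opening: 0.0
clock: 2.3
position: [629.8, -36.7, 203.1]
eef_rot: [-0.582, -3.086, -0.0]
ft_force: [-0.0, -0.1, 0.9]
opening: 0.002
[629.34342159 -35.70913447 203.80255549] [ -5.2  -0.4 114.8]
```

View pics/w2.png

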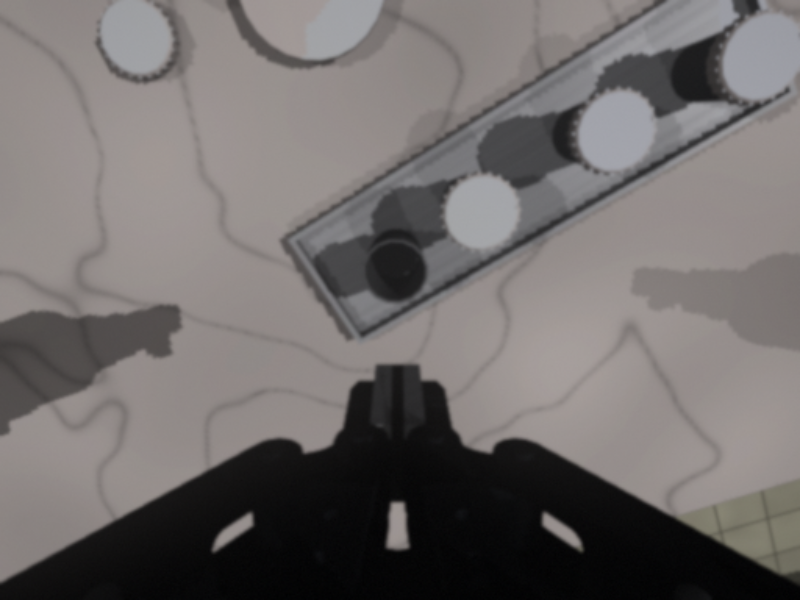

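The wrist view shows the open pot's rim centred at about (396,270), with a closed pot's lid at (482,212) and the missing lid at (136,38).

```bash
python3 - <<'E'
from h import *
k=.64
P=pos('w',396*k,270*k,59);L=pos('w',136*k,38*k,13);print(P,L,pos('w',482*k,212*k,66))
s=get_state();M=R.from_rotvec(s["eef_rot"]).as_matrix();print((M.T@(np.array([*P[:2],89])-s["position"])).round(1))
E
```

```text
[631.8 -39.   59. ] [ 437.7 -143.4   13. ] [615.4  23.5  66. ]
[ -3.5  -2.2 114.8]
```

```bash
python3 -m jog '[{"rot":[0,0,0],"slide":[-0.4,-0.15,2.4],"hand":0},{"rot":[0,0,0],"slide":[0,0,2.4],"hand":0},{"rot":[0,0,0],"slide":[0,0,2.4],"hand":0},{"rot":[0,0,0],"slide":[0,0,2.2],"hand":0},{"rot":[0,0,0],"slide":[0,0,2],"hand":0}]'
python3 -m jog '[{"rot":[0,0,0],"slide":[0,0,0],"hand":0},{"rot":[0,0,0],"slide":[0,0,0],"hand":0},{"rot":[0,0,0],"slide":[0,0,0],"hand":0}]'
python3 - <<'E'
from h import *
save("side","s1.png");save("scene","s2.png");save("wrist","s3.png")
f=lambda n,x,y:cv2.resize(cv2.imread('pics/'+n)[y-60:y+40,x-60:x+60],(400,333),interpolation=2)
cv2.imwrite('pics/s4.png',np.hstack([f('s1.png',298,250),f('s2.png',244,245)]))
E
```

```text
clock: 2.9
position: [632.2, -38.1, 89.2]
eef_rot: [-0.579, -3.088, -0.0]
ft_force: [0.6, 0.4, -0.6]
opening: 0.001
clock: 3.2
position: [633.6, -38.9, 91.3]
eef_rot: [0.58, 3.086, 0.0]
ft_force: [-0.7, -0.5, 0.2]
opening: 0.001
```

View pics/s4.png

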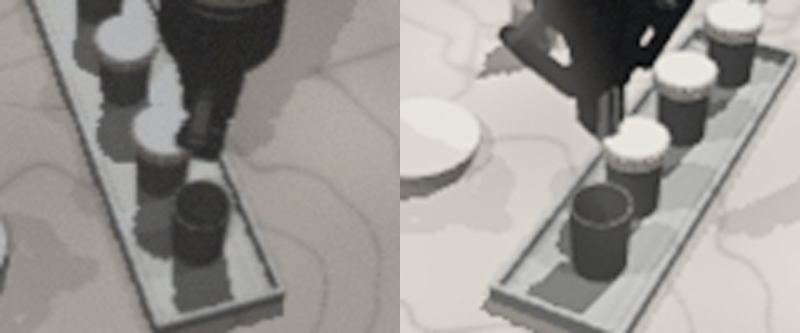

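The tips hang clear above the mouth, at about (200,155) in the left crop and (605,140) in the right. I'll check this numerically, then hold.

```bash
python3 - <<'E'
from h import *
print(pos('s1',238+60,190+46.5,90),pos('s2',184+61.5,185+42,90))
E
for i in 1 2 3 4 5; do python3 -m jog '[{"rot":[0,0,0],"slide":[0,0,0],"hand":0},{"rot":[0,0,0],"slide":[0,0,0],"hand":0},{"rot":[0,0,0],"slide":[0,0,0],"hand":0},{"rot":[0,0,0],"slide":[0,0,0],"hand":0},{"rot":[0,0,0],"slide":[0,0,0],"hand":0}]' | grep -E 'clock|pos'; done
python3 - <<'E'
from h import *
s=get_state();M=R.from_rotvec(s["eef_rot"]).as_matrix();print((M.T@(np.array([439,-142,43])-s["position"])).round(1))
E
```

```text
[634.4 -20.4  90. ] [621.7 -16.9  90. ]
clock: 3.85
position: [633.0, -39.2, 89.9]
clock: 4.35
position: [633.0, -39.1, 89.9]
clock: 4.85
position: [633.0, -39.2, 89.9]
clock: 5.35
position: [633.0, -39.2, 89.9]
clock: 5.85
position: [633.0, -39.1, 89.9]
[ 143.4 -166.3   46.9]
```

The visual tip estimate is about 20 mm off the reported TCP. I'll check that before moving on.

```bash
python3 - <<'E'
from h import *
def proj(f,p):
    c=np.load('pics/'+f+'.npz');q=np.linalg.inv(c['T'])@[*p,1];return cv2.projectPoints(np.array([[q[0],-q[1],-q[2]]]),np.zeros(3),np.zeros(3),c['K'],c['D'])[0][0,0]
out=[]
for f,w in (('s1',(298,243)),('s2',(246,235))):
    im=cv2.imread(f'pics/{f}.png');x,y=w;S=8
    cr=cv2.resize(im[y-37:y+37,x-25:x+25],None,fx=S,fy=S,interpolation=2)
    cr=np.clip(cr.astype(float)*1.6,0,255).astype(np.uint8)
    for p,col in (((633,-39,90),(0,0,255)),((633,-38.5,59),(0,255,0))):
        u=proj(f,p);print(f,p,u); cv2.drawMarker(cr,(int((u[0]-x+25.5)*S),int((u[1]-y+37.5)*S)),col,0,20,2)
    out.append(cr)
cv2.imwrite('pics/t.png',np.hstack(out))
for z in (95,100,105,110,115):print(z,pos('s1',298,236.5,z),pos('s2',245.5,227,z))
E
```

```text
s1 (633, -39, 90) [298.77363262 243.20077874]
s1 (633, -38.5, 59) [297.90163705 250.5919586 ]
s2 (633, -39, 90) [243.60741162 234.4020736 ]
s2 (633, -38.5, 59) [243.72493586 245.02016265]
95 [633.5 -23.9  95. ] [625.2 -21.7  95. ]
100 [632.6 -27.3 100. ] [628.8 -26.5 100. ]
105 [631.7 -30.8 105. ] [632.3 -31.4 105. ]
110 [630.8 -34.3 110. ] [635.8 -36.2 110. ]
115 [629.9 -37.7 115. ] [639.3 -41.  115. ]
```

View pics/t.png

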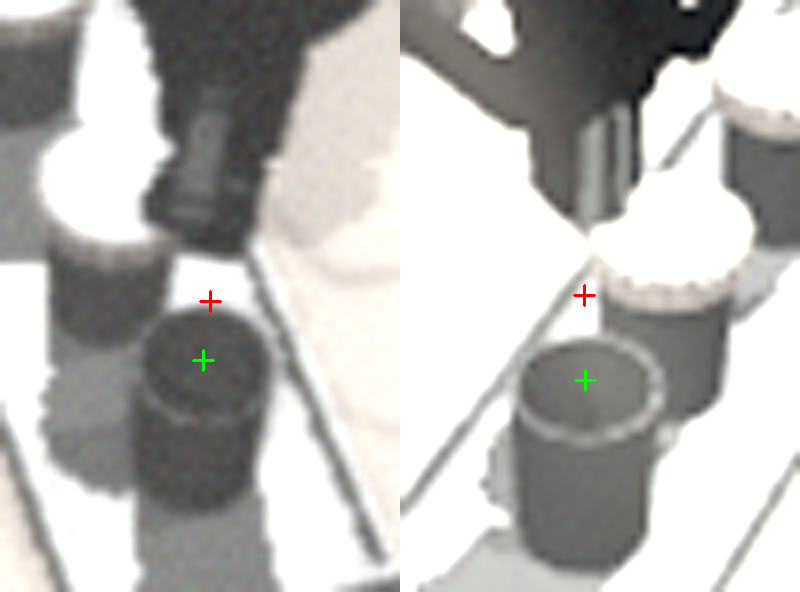

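The markers show the rim centre is right (green), but the visible tips sit about 7 px above the projected TCP (red) in both views. I'll check the TCP projection in the wrist camera and in fresh pictures.

```bash
cat >> h.py <<'E'
def proj(f,p):
    c=np.load('pics/'+f+'.npz');q=np.linalg.inv(c['T'])@[*p,1];return cv2.projectPoints(np.array([[q[0],-q[1],-q[2]]]),np.zeros(3),np.zeros(3),c['K'],c['D'])[0][0,0]
def tile(f,x,y,pts,hw=25,hh=35,S=8,g=1.6):
    im=cv2.imread(f'pics/{f}.png')
    cr=cv2.resize(im[y-hh:y+hh,x-hw:x+hw],None,fx=S,fy=S,interpolation=2)
    cr=np.clip(cr.astype(float)*g,0,255).astype(np.uint8)
    for p,col in pts:
        u=proj(f,p); cv2.drawMarker(cr,(int((u[0]-x+hw+.5)*S),int((u[1]-y+hh+.5)*S)),col,0,20,2)
    return cr
E
python3 - <<'E'
from h import *
save("wrist","v3.png");save("side","v1.png");save("scene","v2.png")
p=get_state()["position"];print(p)
T=((p,(0,0,255)),((633,-38.5,59),(0,255,0)),(p+[0,0,15],(255,0,0)))
for f in('v1','v2','v3'):print(f,[proj(f,a[0]).round(1) for a in T])
u=proj('v3',p)
w=cv2.resize(tile('v3',256,215,T,80,105,2.67,3),(267*800//560+46,560))[:, :400]
cv2.imwrite('pics/v.png',np.hstack([cv2.resize(tile('v1',298,243,T,20,35),(256,560*448//560)),cv2.resize(tile('v2',246,235,T,20,35),(256,448)),cv2.resize(tile('v3',256,250,T,64,112,2,2.5),(256,448))]))
E
```

```text
[633.05189421 -39.15221666  89.87010666]
v1 [array([298.8, 243.3]), array([297.9, 250.6]), array([299.2, 239.5])]
v2 [array([243.6, 234.5]), array([243.7, 245. ]), array([243.6, 229.1])]
v3 [array([255.7, 229.3]), array([256.3, 209.8]), array([255.9, 240.9])]
```

View pics/v.png

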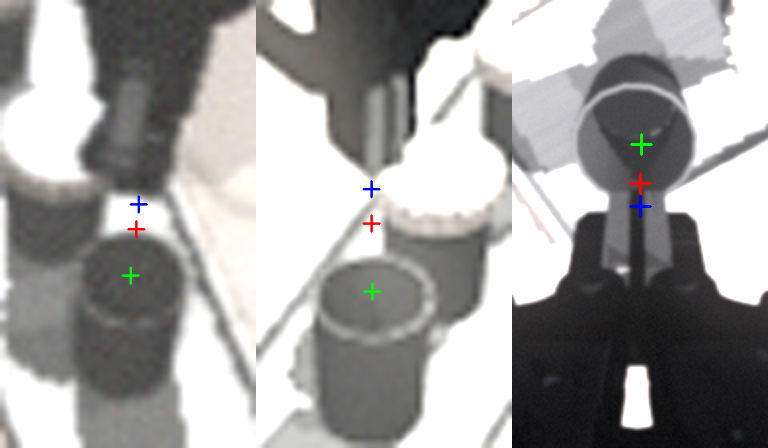

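```bash
python3 - <<'E'
from h import *
for f in('v1','v2','v3'):
    c=np.load(f'pics/{f}.npz');print(f,c['T'][:3,3].round(0),c['K'][0,0])
# expected rim size in wrist
print([proj('v3',(633+21.5*a,-38.5+21.5*b,59)).round(1) for a,b in((-.363,-.932),(.363,.932),(.932,-.363),(-.932,.363))])
def g(f,x,y):
    cr=cv2.resize(cv2.imread(f'pics/{f}.png')[y-25:y+25,x-20:x+20],None,fx=10,fy=10,interpolation=cv2.INTER_NEAREST)
    cr=(255*(cr/255.)**.6).astype(np.uint8)
    for i in range(0,40,10):cv2.putText(cr,str(x-20+i),(i*10,12),0,.4,(0,0,255),1)
    for i in range(0,50,10):cv2.putText(cr,str(y-25+i),(0,i*10+12),0,.4,(0,0,255),1)
    return cr
cv2.imwrite('pics/g.png',np.hstack([g('v1',298,230),g('v2',246,222)]))
E
```

```text
v1 [ 480. -618.  954.] 460.81134863614363
v2 [ 968. -491.  582.] 349.11852850637774
v3 [561. -12. 261.] 323.21449245998656
[array([224.1, 209.8]), array([288.6, 209.8]), array([256.3, 239.2]), array([256.4, 178.7])]
```

View pics/g.png

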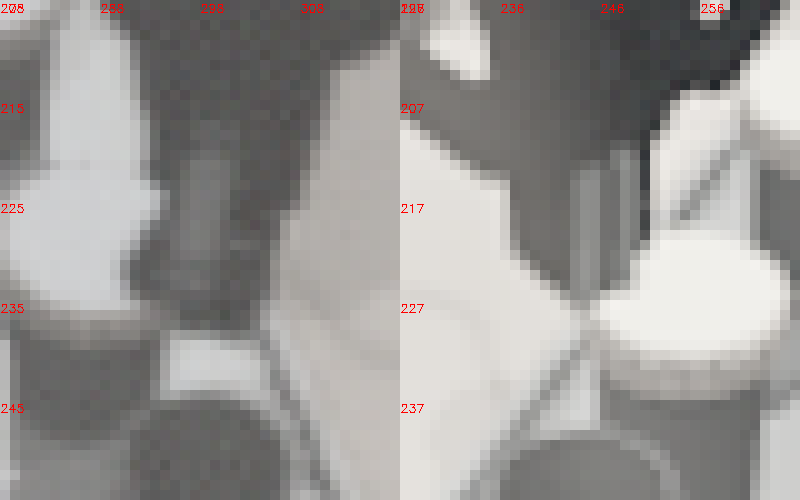

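The finger bottom really does read about 15–20 mm higher than the reported TCP in the fixed views. To see whether the arm or the finger length is off, I'll overlay the predicted rim, lids and tray on the wrist view.

```bash
python3 - <<'E'
from h import *
S=800/512
im=cv2.resize(cv2.imread('pics/v3.png'),(800,600),interpolation=2);im=np.clip(im*1.8,0,255).astype(np.uint8)
def circ(c,r,col):
    q=np.array([proj('v3',(c[0]+r*np.cos(t),c[1]+r*np.sin(t),c[2])) for t in np.linspace(0,6.283,60)])
    cv2.polylines(im,[((q+.5)*S).astype(int)],True,col,1)
circ((633,-38.5,59),21.5,(0,255,0));circ((633.5,-38.5,4),19,(0,160,0))
# fresh lid c1/c2 estimate from fixed cameras
circ((617,26,66),23.5,(255,0,0));circ((603,108,66),23.5,(255,0,0))
circ((439,-141.5,13),23.5,(0,0,255));circ((452,-25.5,15),47,(0,0,255))
circ((633,-39.1,89.9),2,(0,255,255))
cv2.imwrite('pics/o.png',im)
E
```

```text
(no output)
```

View pics/o.png

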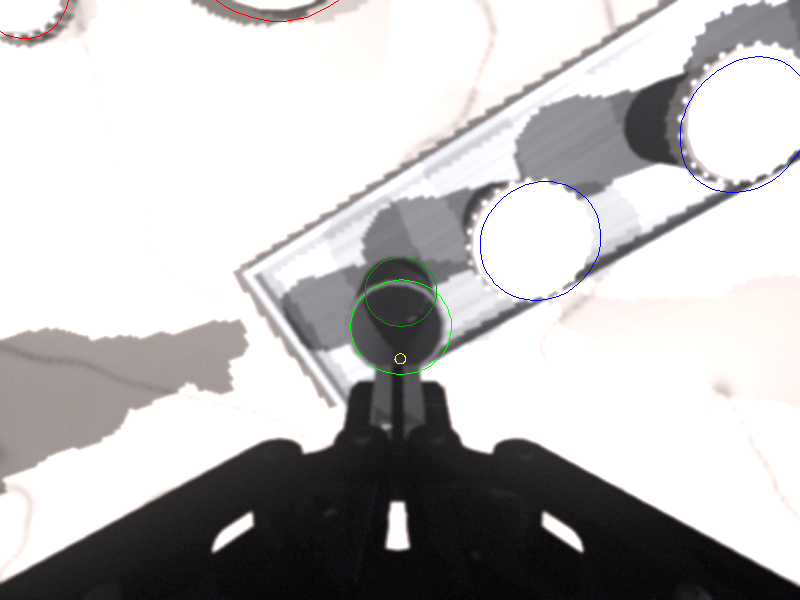

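Scene, lids, dish and tray line up with the wrist camera to a few mm, so the arm pose is right. The question is only where the finger ends lie relative to the TCP. I'll overlay the gripper's stated geometry on the start (open) and present (shut) views.

```bash
python3 - <<'E'
from h import *
M=R.from_rotvec([-0.581,-3.087,0]).as_matrix()
def g(f,tcp,bk,S=6,hw=33,hh=25):
    tcp=np.array(tcp); P=lambda x,y,z:proj(f,tcp+M@[x,y,z])
    c=P(0,0,-45).round().astype(int);x,y=max(c[0],hw),max(c[1],hh)
    im=cv2.resize(cv2.imread(f'pics/{f}.png')[y-hh:y+hh,x-hw:x+hw],None,fx=S,fy=S,interpolation=2)
    im=(255*(im/255.)**.5).astype(np.uint8)
    L=lambda pts,col:cv2.polylines(im,[np.array([((P(*p)-[x-hw-.5,y-hh-.5])*S) for p in pts]).astype(int)],False,col,1)
    L([(0,0,0),(0,0,-120)],(0,255,255))
    for t in range(0,121,20):L([(-4,0,-t),(4,0,-t)],(0,0,255))
    L([(38,42,-73),(38,-42,-73),(-38,-42,-73),(-38,42,-73),(38,42,-73)],(0,255,0))
    if bk:
        for s in(1,-1):L([(11,s*42.5,-13),(11,s*57,-13),(-11,s*57,-13),(-11,s*42.5,-13),(11,s*42.5,-13)],(255,0,0))
    else: L([(11,14,0),(11,-14,0),(-11,-14,0),(-11,14,0),(11,14,0)],(255,0,0))
    return im
a=(190.7,489.1,203.8);n=(633,-39.1,89.9)
cv2.imwrite('pics/q.png',np.vstack([np.hstack([g('a',a,1),g('b',a,1)]),np.hstack([g('v2',n,0),g('v1',n,0)])]))
print(cv2.imread('pics/q.png').shape)
E
```

```text
(600, 792, 3)
```

View pics/q.png

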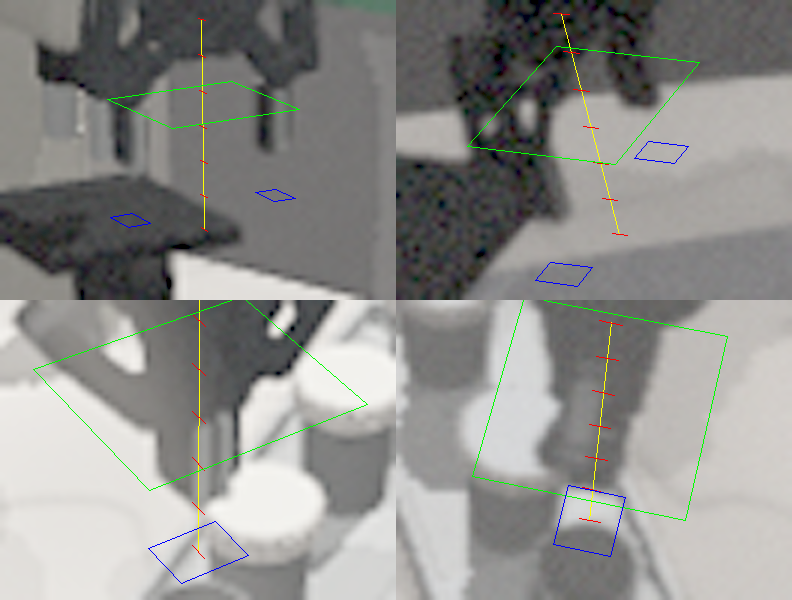

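```bash
cat > tri.py <<'E'
from h import *
from scipy.optimize import least_squares
M=R.from_rotvec([-0.581,-3.087,0]).as_matrix()
def org(f,tcp):
    c=proj(f,np.array(tcp)+M@[0,0,-45]).round().astype(int);return np.array([max(c[0],33)-33.5,max(c[1],25)-25.5])
def tri(tcp,obs):
    obs=[(f,org(f,tcp)+np.array(q)/6) for f,q in obs]
    r=least_squares(lambda p:np.concatenate([proj(f,p)-u for f,u in obs]),np.array(tcp,float))
    print('tool frame',(M.T@(r.x-tcp)).round(1),'resid px',r.fun.round(1))
a=(190.7,489.1,203.8);n=(633,-39.1,89.9)
E
python3 - <<'E'
from tri import *
tri(a,[('a',(122,163)),('b',(548-396,217))])
tri(a,[('a',(267,150)),('b',(637-396,103))])
tri(n,[('v2',(200,503-300)),('v1',(590-396,487-300))])
for t in(0,-10,-20,-30):
  print(t,[(proj('v3',np.array(n)+M@[x,0,t])*800/512).round(0) for x in(-11,0,11)])
E
```

```text
tool frame [ -4.3 -55.4 -48.7] resid px [ 0.2 -0.2 -0.1  0.2]
tool frame [  6.9  49.2 -39.7] resid px [ 0.3 -0.3 -0.1  0.3]
tool frame [  1.4   1.2 -20.6] resid px [-0.1  0.1  0.  -0.2]
0 [array([400., 385.]), array([400., 358.]), array([400., 330.])]
-10 [array([400., 398.]), array([400., 370.]), array([400., 341.])]
-20 [array([400., 413.]), array([400., 383.]), array([400., 352.])]
-30 [array([400., 429.]), array([400., 398.]), array([400., 365.])]
```

```bash
python3 - <<'E'
from tri import *
for t in(0,-10,-20,-25,-30,-35):
  f=lambda g,x,y:((proj(g,np.array(n)+M@[x,y,t])-org(g,n))*6).round(0)
  print(t,'v2',[f('v2',*c) for c in((-11,-7),(11,-7),(-11,7))],'v1',[f('v1',*c) for c in((-11,-7),(11,-7),(-11,7))],'w',[(proj('v3',np.array(n)+M@[11,y,t])*800/512).round(0) for y in(-7,7)])
E
```

```text
0 v2 [array([198., 276.]), array([165., 241.]), array([232., 262.])] v1 [array([219., 241.]), array([161., 229.]), array([226., 212.])] w [array([380., 330.]), array([419., 330.])]
-10 v2 [array([198., 255.]), array([165., 220.]), array([232., 241.])] v1 [array([220., 226.]), array([163., 214.]), array([228., 197.])] w [array([379., 341.]), array([420., 341.])]
-20 v2 [array([198., 233.]), array([165., 198.]), array([232., 219.])] v1 [array([222., 211.]), array([164., 199.]), array([230., 181.])] w [array([379., 352.]), array([422., 352.])]
-25 v2 [array([198., 222.]), array([165., 187.]), array([233., 208.])] v1 [array([223., 203.]), array([165., 191.]), array([231., 173.])] w [array([378., 359.]), array([422., 359.])]
-30 v2 [array([198., 211.]), array([165., 176.]), array([233., 197.])] v1 [array([224., 196.]), array([166., 184.]), array([232., 166.])] w [array([377., 365.]), array([423., 365.])]
-35 v2 [array([198., 199.]), array([165., 165.]), array([233., 185.])] v1 [array([225., 188.]), array([166., 176.]), array([233., 158.])] w [array([377., 373.]), array([424., 373.])]
```

All three cameras agree, with the hand both open and shut. The real fingertips are about 31 mm behind the reported TCP, so they hover about 62 mm above the rim rather than 31. I'll lower by 29 mm, which touches nothing even if the reported TCP were right, and look.

```bash
python3 -m jog '[{"rot":[0,0,0],"slide":[0,0,0.8],"hand":0},{"rot":[0,0,0],"slide":[0,0,0.7],"hand":0},{"rot":[0,0,0],"slide":[0,0,0.7],"hand":0},{"rot":[0,0,0],"slide":[0,0,0.7],"hand":0},{"rot":[0,0,0],"slide":[0,0,0],"hand":0}]'
python3 -m jog '[{"rot":[0,0,0],"slide":[0,0,0],"hand":0},{"rot":[0,0,0],"slide":[0,0,0],"hand":0}]'
python3 - <<'E'
from h import *
M=R.from_rotvec([-0.581,-3.087,0]).as_matrix()
save("side","x1.png");save("scene","x2.png");save("wrist","x3.png")
p=get_state()["position"];print(p)
out=[]
for f,S in(('x1',8),('x2',8),('x3',5)):
    c=proj(f,(633,-38.5,75)).round().astype(int);x,y=c;hw,hh=(16,30) if S==8 else (26,48)
    im=cv2.resize(cv2.imread(f'pics/{f}.png')[y-hh:y+hh,x-hw:x+hw],None,fx=S,fy=S,interpolation=2);im=(255*(im/255.)**.5).astype(np.uint8)
    L=lambda pts,col:cv2.polylines(im,[np.array([(proj(f,q)-[x-hw-.5,y-hh-.5])*S for q in pts]).astype(int)],True,col,1)
    L([p+M@[a,b,-31] for a,b in((11,7),(11,-7),(-11,-7),(-11,7))],(0,0,255))
    L([(633+21.5*np.cos(t),-38.5+21.5*np.sin(t),59) for t in np.linspace(0,6.2,40)],(0,255,0))
    out.append(cv2.resize(im,(256,480)))
cv2.imwrite('pics/x.png',np.hstack(out))
E
```

```text
clock: 6.5
position: [632.4, -39.0, 59.6]
eef_rot: [-0.58, -3.086, -0.0]
ft_force: [-0.1, 0.9, -0.4]
opening: -0.004
clock: 6.7
position: [633.2, -39.2, 61.2]
eef_rot: [0.581, 3.087, -0.0]
ft_force: [-0.3, -0.4, 0.1]
opening: 0.001
[633.21043292 -39.16527277  61.16071512]
```

View pics/x.png

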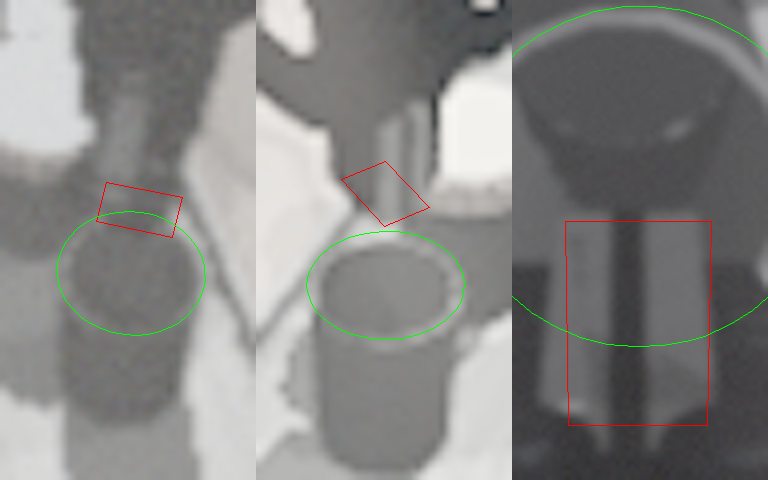

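The model with tips 31 mm behind the TCP fits all three views. The tips are centred over the mouth, about 33 mm above the rim. I'll lower a final 2 mm and hold for over 2 s.

```bash
python3 -m jog '[{"rot":[0,0,0],"slide":[0,0,0.2],"hand":0}]' | grep pos
for i in 1 2 3 4 5; do python3 -m jog '[{"rot":[0,0,0],"slide":[0,0,0],"hand":0},{"rot":[0,0,0],"slide":[0,0,0],"hand":0},{"rot":[0,0,0],"slide":[0,0,0],"hand":0},{"rot":[0,0,0],"slide":[0,0,0],"hand":0},{"rot":[0,0,0],"slide":[0,0,0],"hand":0}]' | grep -E 'clock|pos|force'; done
python3 -m jog '[{"rot":[0,0,0],"slide":[0,0,-1.8],"hand":0},{"rot":[0,0,0],"slide":[0,0,-2],"hand":0},{"rot":[0,0,0],"slide":[0,0,-2],"hand":0},{"rot":[0,0,0],"slide":[0,0,-2],"hand":0},{"rot":[0,0,0],"slide":[0,0,-1.2],"hand":0}]'
python3 - <<'E'
from h import *
s=get_state();M=R.from_rotvec(s["eef_rot"]).as_matrix();print(s["position"],(M.T@(np.array([439,-142,14.5])-s["position"])).round(1))
E
```

```text
position: [633.3, -39.2, 59.2]
clock: 7.45
position: [633.0, -39.1, 58.9]
ft_force: [0.2, 0.4, 0.3]
clock: 7.95
position: [633.0, -39.1, 58.9]
ft_force: [0.3, -0.1, 0.4]
clock: 8.45
position: [633.0, -39.1, 58.9]
ft_force: [0.3, -0.4, 0.1]
clock: 8.95
position: [633.0, -39.2, 58.9]
ft_force: [0.4, -0.2, 0.0]
clock: 9.45
position: [633.0, -39.2, 58.9]
ft_force: [0.4, 0.6, 0.3]
clock: 9.95
position: [633.5, -39.2, 150.4]
eef_rot: [0.58, 3.086, -0.0]
ft_force: [-0.1, -0.4, 0.1]
opening: -0.0
[633.45228612 -39.20257515 150.39253567] [ 144.  -166.4  135.6]
```

```bash
for i in 1 2; do python3 -m jog '[{"rot":[0,0,0],"slide":[1.44,-1.66,0],"hand":0},{"rot":[0,0,0],"slide":[1.44,-1.66,0],"hand":0},{"rot":[0,0,0],"slide":[1.44,-1.66,0],"hand":0},{"rot":[0,0,0],"slide":[1.44,-1.66,0],"hand":0},{"rot":[0,0,0],"slide":[1.44,-1.66,0],"hand":0}]' | grep pos; done
python3 -m jog '[{"rot":[0,0,0],"slide":[0,0,2],"hand":0},{"rot":[0,0,0],"slide":[0,0,2],"hand":0},{"rot":[0,0,0],"slide":[0,0,2],"hand":0},{"rot":[0,0,0],"slide":[0,0,2],"hand":0},{"rot":[0,0,0],"slide":[0,0,2],"hand":0}]' | grep pos
python3 -m jog '[{"rot":[0,0,0],"slide":[0,0,1.5],"hand":0},{"rot":[0,0,0],"slide":[0,0,1],"hand":0},{"rot":[0,0,0],"slide":[0,0,0.6],"hand":0},{"rot":[0,0,0],"slide":[0,0,0],"hand":0},{"rot":[0,0,0],"slide":[0,0,0],"hand":0}]'
python3 - <<'E'
from h import *
M=R.from_rotvec([-0.581,-3.087,0]).as_matrix()
save("side","y1.png");save("scene","y2.png");save("wrist","y3.png")
p=get_state()["position"];print(p)
out=[]
for f,S in(('y1',8),('y2',8),('y3',4)):
    c=proj(f,(439,-142,30)).round().astype(int);x,y=c;hw,hh=(16,30) if S==8 else (32,60)
    if S==4: y-=25
    im=cv2.resize(cv2.imread(f'pics/{f}.png')[y-hh:y+hh,x-hw:x+hw],None,fx=S,fy=S,interpolation=2);im=(255*(im/255.)**.7).astype(np.uint8)
    L=lambda pts,col:cv2.polylines(im,[np.array([(proj(f,q)-[x-hw-.5,y-hh-.5])*S for q in pts]).astype(int)],True,col,1)
    L([p+M@[a,b,-31] for a,b in((11,7),(11,-7),(-11,-7),(-11,7))],(0,0,255))
    L([(439+23.5*np.cos(t),-142+23.5*np.sin(t),13) for t in np.linspace(0,6.2,40)],(0,255,0))
    out.append(cv2.resize(im,(256,480)))
cv2.imwrite('pics/y.png',np.hstack(out))
E
```

```text
position: [534.9, -90.6, 148.6]
position: [437.6, -141.7, 148.7]
position: [438.4, -141.4, 48.0]
clock: 11.95
position: [438.8, -141.6, 18.3]
eef_rot: [0.58, 3.087, -0.0]
ft_force: [-0.0, 0.4, -0.4]
opening: -0.0
[ 438.9212618  -141.70513414   18.40401093]
```

View pics/y.png

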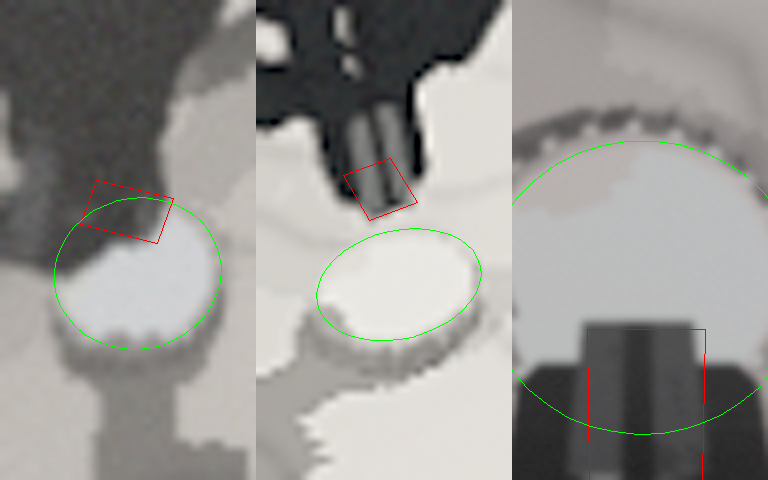

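The tips are centred over the lid in all three views, and the overlay fits, about 36 mm above its top. I'll lower 4 mm, hold, then raise well clear.

```bash
python3 -m jog '[{"rot":[0,0,0],"slide":[0,0,0.4],"hand":0}]' | grep pos
for i in 1 2 3 4 5; do python3 -m jog '[{"rot":[0,0,0],"slide":[0,0,0],"hand":0},{"rot":[0,0,0],"slide":[0,0,0],"hand":0},{"rot":[0,0,0],"slide":[0,0,0],"hand":0},{"rot":[0,0,0],"slide":[0,0,0],"hand":0},{"rot":[0,0,0],"slide":[0,0,0],"hand":0}]' | grep -E 'clock|pos|force'; done
for i in 1 2; do python3 -m jog '[{"rot":[0,0,0],"slide":[0,0,-2.3],"hand":0},{"rot":[0,0,0],"slide":[0,0,-2.3],"hand":0},{"rot":[0,0,0],"slide":[0,0,-2.3],"hand":0},{"rot":[0,0,0],"slide":[0,0,-2.3],"hand":0},{"rot":[0,0,0],"slide":[0,0,-2.3],"hand":0}]' | grep pos; done
python3 -m jog '[{"rot":[0,0,0],"slide":[0,0,0],"hand":0},{"rot":[0,0,0],"slide":[0,0,0],"hand":0},{"rot":[0,0,0],"slide":[0,0,0],"hand":0}]'
python3 - <<'E'
from h import *
save("side","z1.png")
a,b=[cv2.GaussianBlur(cv2.imread(f'pics/{f}.png'),(5,5),0)[165:330,200:330].astype(int) for f in('b','z1')]
m=(abs(a-b).max(2)>40);ys,xs=np.nonzero(m);print('changed px',m.sum(),(xs.min()+200,xs.max()+200,ys.min()+165,ys.max()+165) if m.any() else '')
s=get_state()
if s["position"][2]>220: finish_job(); print('handed in',s["clock"],s["position"])
E
```

```text
position: [439.1, -141.7, 14.4]
clock: 12.7
position: [438.6, -141.5, 13.9]
ft_force: [-0.0, -0.2, -1.0]
clock: 13.2
position: [438.6, -141.5, 13.9]
ft_force: [-0.0, -1.1, -0.0]
clock: 13.7
position: [438.5, -141.5, 13.9]
ft_force: [-0.1, -0.8, -1.4]
clock: 14.2
position: [438.6, -141.5, 13.9]
ft_force: [0.6, -0.7, -0.3]
clock: 14.7
position: [438.6, -141.5, 13.9]
ft_force: [0.4, -0.8, 0.2]
position: [438.4, -141.4, 129.9]
position: [438.4, -141.4, 244.9]
clock: 16.0
position: [438.2, -141.3, 243.0]
eef_rot: [-0.58, -3.086, -0.001]
ft_force: [0.1, 0.5, -0.1]
opening: -0.003
changed px 1197 (np.int64(200), np.int64(222), np.int64(165), np.int64(246))
the job is handed in; nothing more can be done
handed in 16.05 [ 438.1788223  -141.26921156  243.0138254 ]
```

The job is done and handed in at 16 s. With shut fingers the arm pointed at the open pot, the one at the robot's right-hand end of the row, for about 2.5 s. It then pointed at its lid for about 2.5 s and rose to a reported height of 243 mm.

**A check that disagreed:** all three cameras showed the real fingertips about 31 mm behind the reported TCP (tool tip). The scene objects fitted the camera calibration to a few mm. I trusted the pictures and set the heights by the visible tips. By the reported TCP alone, the tips would have been level with the pot rim and 1 mm above the lid top.

| | By the visible tips | By the reported TCP |
|---|---|---|
| Height above pot rim | about 31 mm | about 0 mm |
| Height above lid top | about 32 mm | about 1 mm |
| Final height above bench | about 274 mm | 243 mm |

Before I spotted this, the arm held for about 3 s over the same pot with the visible tips about 62 mm above the rim (31 mm by the reported TCP).

**Last checks:**
- **Position:** the overlays in all three views had the tips centred over the pot mouth and over the lid.
- **Contact:** wrist force stayed at noise level, about 1 N.
- **Scene:** comparing the first and last side pictures, the only differences in the area checked were in a strip at its left edge, clear of the pots, lid and dish. I took that to be the arm and its shadow, but did not look at the picture.

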